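Open the torch gas valve to its stop and back it off a quarter turn

TASK

Open the torch's gas valve, the one with the larger of the two round handwheels, fully: turn its wheel counterclockwise as seen from above, letting go and taking it again as often as needed, until you feel it come up hard against its stop. Then turn it back clockwise a quarter turn so that it cannot seize open, and let go. Leave the smaller valve and the torch as they are.

Things in the scene. Friction and masses are not known exactly. Their poses are not given: they have to be found in the camera images.
- big_wheel (a joint): Turn of the larger handwheel, in rad, growing counterclockwise seen from above (opening). 0 is shut. The start lies between 4.8 and 6.6 rad short of the open stop, a hard stop that is found by feel: there the reading stops growing and the torque rises steeply. A friction of about 0.12 N m keeps the wheel where it is left; the stand is bolted down.
- big_wheel_centre (a point): Centre of the larger handwheel: a solid grey disc with a finely fluted edge, 64 mm across and 18 mm thick, turning about a vertical axis, its middle 134 mm above the table. Origin on the axis at half thickness; z up; x turns with the wheel and points to a small raised white mark on its top. A steel stem of 9 mm diameter stands up through it by 10 to 18 mm and rises 1 mm per rad as the valve opens.
- small_wheel_centre (a point): Centre of the smaller handwheel, of the other valve: 42 mm across and 14 mm thick, its middle 107 mm above the table, otherwise alike; at least 170 mm from the larger. Not to be turned.
- small_wheel_mark (a point): Raised white mark near the edge of the smaller wheel, 19 mm from its axis, on its top; it shows whether that wheel has been turned.
- torch: Brass torch handpiece with a black end and a bent neck, 200 mm long and 23 mm high, lying loose on the table beyond the valves. Origin at the front of its handle, on the table; x along the handle towards the neck.
- big_stand: Bolted-down stand of the larger valve: a flange 76 mm across, a brass body 44 mm across with a hose outlet reaching 70 mm to one side (its +x), then a neck 25 mm across. From the wheel's underside it is free for 35 mm down beyond 14 mm from the axis. Origin at the foot, under the wheel's axis.
There are look-alikes about, which are no part of the job. What is shaped like the big_stand but orange or red is not meant.

How it is judged:
By the outcome, as a careful person would: the job done as asked, in the order asked, and still so for the second after the job is handed in, with the robot touching nothing.
It also fails if it takes over 72 s, if anything falls off the work surface, if the arm or the gripper's body presses on something with over 40 N, if the wrist force passes 120 N, or if a joint passes its speed limit or range.

ROBOT

A 6-joint arm with a two-finger parallel gripper is mounted at the origin on the work surface. World frame = base frame: x ahead of the robot, y to its left, z up, the work surface at z = 0. Lengths are in m, angles in rad, forces in N, time in s.
With the tool pointing down it reaches from about 0.25 to 0.85 m from the base axis. Payload 12.5 kg.
Tool frame: the origin (TCP) lies at the very end of the fingers, on their centre line; the grasp point (between the pads) lies 19 mm behind it; y points along the fingers, z is the direction in which the jaws open and shut, and the axes are right-handed (so a half turn about y gives the same grasp; the last joint's range is limited). The gripper opens to 93 mm and grips with 3 to 60 N. Pads are 15 mm wide; open, the fingers measure 128 mm over their backs; the gripper's body (75 mm by 188 mm) begins 65 mm behind the grasp point.
Start: joints at [-0.085, 0.351, 1.652, -0, 1.139, -0.085], TCP at [0.55, 0, 0.219] pointing down, gripper open.
Joint ranges: [-2.75, 2.75], [-0.79, 2.1], [0.01, 2.65], [-1.57, 4.71], [0.07, 3.14], [-2.87, 2.87]. Speed limits (rad/s): [2.22, 2.22, 2.79, 3.14, 3.14, 3.14].

INTERFACE

Orientations are given as a 3x3 rotation matrix whose columns are the frame's x, y, z axes.
In Python, from rig import * gives the robot as it stands.
- The arm moves only by the shell command python3 -m crank 'ROWS'. ROWS is JSON, a list that holds one entry, the list of rows, each a list of 7 numbers: the turn, a rotation vector about the world's x, y, z scaled (see below), then the shift along the world's x, y, z scaled (see below), then the opening, from -1 (shut) to 1 (fully open). A call has 1 to 10 rows; each row shifts and turns the pose as measured when the row begins; what a row does not reach is not made up. The controller multiplies each number of a shift by 0.04 m and each number of a turn by 8 degrees. A row lasts 1/8 s, in which the tool goes at most 62.5 mm and 10.7 degrees, less where a joint would pass 70% of its speed; a pose out of reach is approached as far as the arm can. A call with a number of a shift or a turn outside -1 to 1 is refused whole. A call with a gripper value outside its range is refused whole. The fingers move at their own pace and stop on an object; the grip force is fixed at half the most. Time passes only in rows, so rows that do not move let the fingers close. It gives the time, the measured TCP pose, the force and the opening at its end, in the units of the state.
- read_state(): the state, without advancing time (a new reading comes with each control period).
- capture(name): name is "scene" or "side" or "wrist"; returns the picture (420x560x3 uint8, red, green, blue); there is no depth.
- calibration(name): a dict with "mtx" (3x3 intrinsics, pixels), "R" (3x3) and "t" (3): a world point X has camera coordinates R X + t. Camera axes: x right, y down, z forward; pixel columns grow to the right and rows downward; lengths in m; the calibration is good to about 2 mm. The wrist camera is an equidistant fisheye: a pixel r from the principal point sees the ray r / f radians off the axis. A picture is of the moment at which its call begins: read the wrist's pose just before it. calibration takes no time and is no camera call; for the wrist camera it gives the pose at the moment of the call.
- finish_job(): hands the job in, once; it reports no verdict.
The state is a dict: "time": time; "joint_positions": joint angles; "joint_velocities": joint speeds; "joint_efforts": joint torques, N m; "tcp_pos": TCP position; "orientation": TCP orientation; "ft_force": force on the tool from outside, world axes, zero at the start; "wrist_torque": the same for the moment, N m; "finger_gap": finger opening in m.
Only numpy, scipy, OpenCV 4.12 (cv2) and the standard library are available. Lean on these libraries where they do the work, as an engineer would, in place of code of your own. Each camera call takes 0.05 s, during which the arm holds its last target.

## Working session

There is one attempt and no reset: what is moved stays moved. The work goes in short steps, Python scripts to look and compute and a shell command to move; the robot and the scene stay as the last step left them, time stands still between calls to the robot, and variables do not carry over. Pictures are saved under pics/ and viewed, and the job is handed in when it is done.

```bash
mkdir -p pics; ls; python3 - <<'E'
from rig import *
import cv2
s=read_state();print({k:(v if not hasattr(v,'tolist') else v.tolist()) for k,v in s.items()})
for n in ["scene","side","wrist"]:
    c=calibration(n);print(n,c)
    cv2.imwrite(f"pics/{n}0.png",capture(n)[:,:,::-1])
E
```

```text
pics
{'time': 0.0, 'joint_positions': [-0.08462144011199364, 0.35124288302709555, 1.652414856624887, -1.13488628916461e-05, 1.1390809264227018, -0.08457020693710048], 'joint_velocities': [-3.714335357999881e-05, -0.0002952848538722091, -0.001958116605203269, -0.0022773094873760292, -0.00033724397786242486, 0.0007173333790747201], 'joint_efforts': [0.0014175755131873302, -49.7321891784668, -28.525482416152954, 0.06997412536293268, 0.02576999191660434, -0.0001730208578010206], 'tcp_pos': [0.5496639192613052, 3.941985475932085e-05, 0.2181012931324044], 'orientation': [[-4.6528017240124136e-05, -0.00114278268518218, 0.9999993459412249], [-0.9999999951731868, 8.659079244307779e-05, -4.64290929245967e-05], [-8.653767744413459e-05, -0.9999993432746688, -0.001142786708564077]], 'ft_force': [-0.062046653848713475, -0.5197306428585011, 0.06270061675080098], 'wrist_torque': [-0.0072064988213736475, 0.042394294810269365, 0.025138339909261072], 'finger_gap': 0.09290119847725284}
scene {'mtx': array([[391.19673167,   0.        , 280.02406272],
       [  0.        , 391.19673167, 207.34327374],
   
[... 331 characters left out ...]
       , 435.42428827, 202.52907503],
       [  0.        ,   0.        ,   1.        ]]), 'R': array([[-0.99943879, -0.0322768 ,  0.00896122],
       [-0.02699187,  0.61755205, -0.78606673],
       [ 0.0198377 , -0.78586747, -0.61807669]]), 't': array([0.53654536, 0.11836602, 0.94367092])}
wrist {'mtx': array([[325.1922621 ,   0.        , 280.47277499],
       [  0.        , 325.1922621 , 211.21514945],
       [  0.        ,   0.        ,   1.        ]]), 'R': array([[ 9.99999580e-01,  8.40581864e-04, -3.64048078e-04],
       [ 9.11256429e-04, -9.53370466e-01,  3.01801135e-01],
       [-9.33841250e-05, -3.01801340e-01, -9.53370832e-01]]), 't': array([-0.55069608, -0.0346171 ,  0.39247038])}
```

View pics/scene0.png

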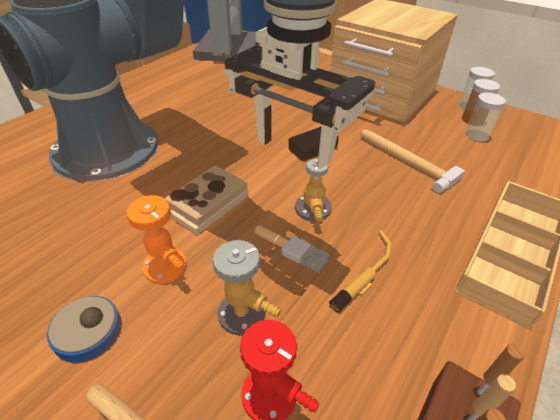

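View pics/side0.png

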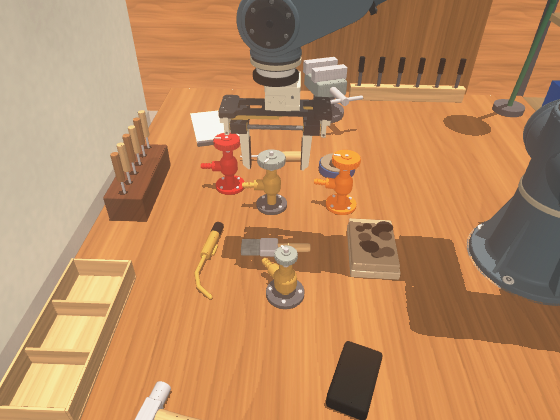

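View pics/wrist0.png

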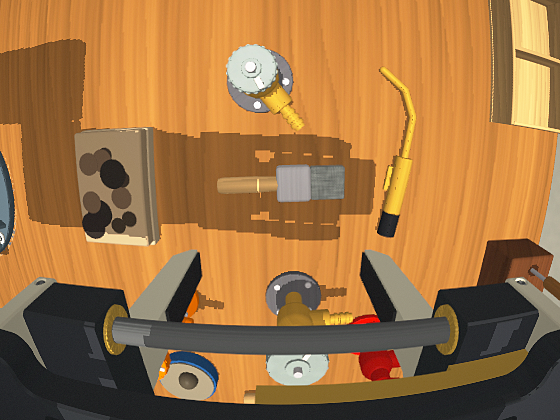

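```bash
cat > h.py <<'E'
import numpy as np, cv2
from rig import *
def ray(n,px,c=None):
    c=c or calibration(n);K=c['mtx'];R=np.array(c['R']);t=np.array(c['t'])
    if n=='wrist':
        d=np.array([(px[0]-K[0,2])/K[0,0],(px[1]-K[1,2])/K[1,1]]);r=np.hypot(*d)
        v=np.array([*(d/max(r,1e-9)*np.sin(r)),np.cos(r)])
    else: v=np.linalg.inv(K)@np.array([px[0],px[1],1.])
    return -R.T@t, R.T@v
def onz(n,px,z,c=None):
    o,v=ray(n,px,c);return o+v*(z-o[2])/v[2]
def proj(n,X,c=None):
    c=c or calibration(n);p=np.array(c['R'])@np.array(X)+np.array(c['t'])
    K=c['mtx']
    if n=='wrist':
        r=np.hypot(p[0],p[1]);th=np.arctan2(r,p[2]);return np.array([K[0,2]+K[0,0]*th*p[0]/r,K[1,2]+K[1,1]*th*p[1]/r])
    q=K@p;return q[:2]/q[2]
E
python3 - <<'E'
from h import *
for n,b,s in [("scene",(237,260),(317,167)),("side",(271,159),(286,255))]:
    im=cv2.imread(f"pics/{n}0.png")
    hsv=cv2.cvtColor(im,cv2.COLOR_BGR2HSV)
    m=((hsv[...,1]<60)&(hsv[...,2]>90)).astype(np.uint8)
    for nm,c,zz in (("big",b,.134),("small",s,.107)):
        x0,y0=c[0]-32,c[1]-32
        k,l,st,ce=cv2.connectedComponentsWithStats(m[y0:y0+64,x0:x0+64],connectivity=8)
        i=1+np.argmax(st[1:,4]);x=st[i]; 
        cc=(ce[i][0]+x0,ce[i][1]+y0)
        print(n,nm,x+np.array([x0,y0,0,0,0]),cc,onz(n,cc,zz))
        cv2.imwrite(f"pics/{n}_{nm}.png",cv2.resize(im[y0:y0+64,x0:x0+64],None,fx=6,fy=6,interpolation=0))
a=[cv2.imread(f"pics/{n}_{k}.png") for n in("scene","side") for k in("big","small")]
cv2.imwrite("pics/mos0.png",np.hstack([np.vstack(a[:2]),np.vstack(a[2:])])[:, :][:600] if 0 else cv2.resize(np.hstack([np.vstack(a[:2]),np.vstack(a[2:])]),(600,600)))
E
```

```text
scene big [ 213  240   47   43 1573] (np.float64(236.07755880483154), np.float64(260.8595041322314)) [ 0.56761079 -0.15708799  0.134     ]
scene small [306 159  22  21 264] (np.float64(315.5530303030303), np.float64(168.3409090909091)) [0.52703286 0.11729931 0.107     ]
side big [251 150  34  21 468] (np.float64(270.53418803418805), np.float64(159.24358974358975)) [ 0.56813734 -0.15645295  0.134     ]
side small [254 238  44  29 772] (np.float64(275.16709844559585), np.float64(250.64637305699483)) [0.54582104 0.11165043 0.107     ]
```

View pics/mos0.png

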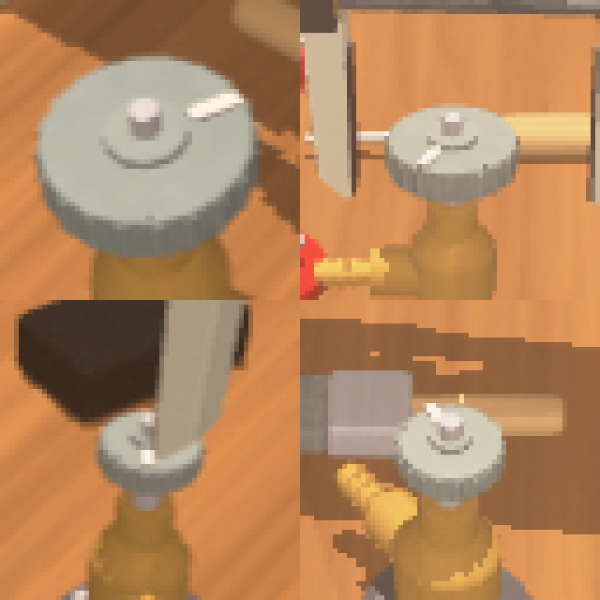

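```bash
python3 - <<'E'
from h import *
C=np.array([.568,-.157])
for nm,p in (("red",(268,342)),("orange",(149,210)),("redstem",(268,343)),):
    print(nm,onz("scene",p,.15)[:2],np.hypot(*(onz("scene",p,.15)[:2]-C)))
print("side red",onz("side",(227,141),.15),"orange",onz("side",(346,158),.15))
m=onz("scene",(250.9,250.6),.144)[:2];print("mark",m,np.degrees(np.arctan2(*(m-C)[::-1])),np.hypot(*(m-C)))
ps=onz("side",(286-32+432/4.6875-64*1+0,0),.1)
for n,p in(("side",(249+ (430-300)/4.6875+5-0,0)),):pass
m=onz("side",(239+(430-300)/4.6875,127+155/4.6875),.144)[:2];print("mark side",m,np.degrees(np.arctan2(*(m-C)[::-1])))
c=onz("side",(254+(450-300)/4.6875,223+(445-300)/4.6875),.114)[:2];q=onz("side",(254+(432-300)/4.6875,223+(411-300)/4.6875),.116)[:2]
print("small",c,q,np.degrees(np.arctan2(*(q-c)[::-1])))
E
```

```text
red [ 0.6801421  -0.23306641] 0.13550627203015758
orange [ 0.40895373 -0.16957058] 0.1595422670383043
redstem [ 0.68085644 -0.23401096] 0.13662819755661526
side red [ 0.6733429  -0.20615183  0.15      ] orange [ 0.39870877 -0.14432125  0.15      ]
mark [ 0.57804219 -0.13709528] 63.22846475352724 0.02229447286007339
mark side [ 0.57556615 -0.13698495] 69.2922453797397
small [0.52564812 0.12635313] [0.53309691 0.10999888] -65.51241075541965
```

```bash
python3 - <<'E'
from h import *
for nm,a,b in (("red",(268,342),(227,141)),("orange",(149,208),(346,157)),("big",(236.5,250),(271.3,154))):
    o,u=ray("scene",a);p,v=ray("side",b)
    s=np.linalg.lstsq(np.stack([u,-v],1),p-o,rcond=None)[0]
    print(nm,o+s[0]*u,p+s[1]*v)
E
python3 -m crank '[[[0,0,-1,0.1,-1,0,1],[0,0,-1,0.1,-1,0,1],[0,0,-1,0.1,-1,0,1],[0,0,-1,0.1,-0.9,0,1],[0,0,-1,0,0,0,1],[0,0,-1,0,0,0,1],[0,0,-1,0,0,0,1],[0,0,-1,0,0,0,1],[0,0,-1,0,0,0,1],[0,0,-1,0,0,0,1]]]'
```

```text
red [ 0.67610794 -0.22787659  0.13763799] [ 0.67701509 -0.22761299  0.13745262]
orange [ 0.39685622 -0.16161028  0.1413588 ] [ 0.39641276 -0.16176662  0.14171298]
big [ 0.5656625  -0.15230646  0.15089884] [ 0.56607662 -0.15217692  0.15072646]
time: 1.4
tcp_pos: [0.5644, -0.1609, 0.2154]
orientation: [[-0.992, -0.003, 0.129], [-0.129, 0.005, -0.992], [0.002, -1.0, -0.005]]
ft_force: [0.3, -0.0, 1.0]
finger_gap: 0.0928
```

```bash
python3 - <<'E'
from h import *
print(onz("scene",(236.1,257.2),.143),onz("side",(270.9,156.4),.143))
im=capture("wrist");cv2.imwrite("pics/w1.png",im[:,:,::-1])
im=capture("scene");cv2.imwrite("pics/s1.png",im[:,:,::-1])
E
```

```text
[ 0.56873764 -0.15749539  0.143     ] [ 0.56713608 -0.15431825  0.143     ]
```

View pics/w1.png

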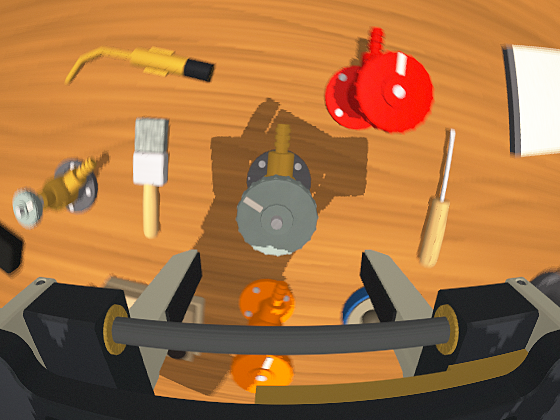

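View pics/s1.png

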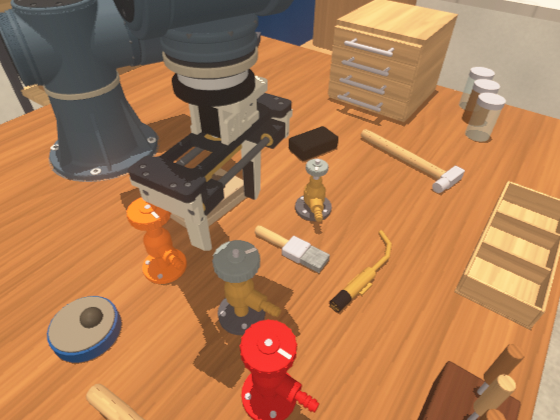

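```bash
python3 - <<'E'
from h import *
s=read_state();print(s['tcp_pos'],s['joint_positions'],s['orientation'])
for p in((277,215),(277,217),(277,223),(253,202)):print(p,onz("wrist",p,.143))
# mask fit
im=cv2.imread("pics/w1.png");hsv=cv2.cvtColor(im,cv2.COLOR_BGR2HSV)
m=((hsv[...,1]<70)&(hsv[...,2]>90)).astype(np.uint8);mm=np.zeros_like(m);mm[165:262,225:330]=m[165:262,225:330]
k,l,st,ce=cv2.connectedComponentsWithStats(mm);i=1+np.argmax(st[1:,4]);print(st[i],ce[i],onz("wrist",ce[i],.14))
E
```

```text
[ 0.56442262 -0.16093651  0.21542841] [-0.35865999  0.42285191  1.55343541  0.00363063  1.16968149  1.07821826] [[-0.99123228 -0.00292217  0.13209858]
 [-0.13211122  0.00466503 -0.99122392]
 [ 0.00228028 -0.99998485 -0.00501018]]
(277, 215) [ 0.57083933 -0.15597314  0.143     ]
(277, 217) [ 0.56922187 -0.15618452  0.143     ]
(277, 223) [ 0.5643283  -0.15682363  0.143     ]
(253, 202) [ 0.57874932 -0.13641224  0.143     ]
[ 236  175   82   82 5083] [276.51190242 215.11194177] [ 0.56970469 -0.15569062  0.14      ]
```

```bash
python3 -m crank '[[[0,0,-1,0.09,0.12,0,1],[0,0,-1,0,0,0,1],[0,0,-1,0,0,0,1],[0,0,-1,0,0,0,1],[0,0,-1,0,0,0,1],[0,0,-1,0,0,0,1],[0,0,-1,0,0,0,1],[0,0,-1,0,0,0,1],[0,0,-1,0,0,0,1],[0,0,-0.9,0,0,0,1]]]'; python3 -c "
from h import *
print(read_state()['joint_positions'])"
```

```text
time: 2.75
tcp_pos: [0.5673, -0.1556, 0.2138]
orientation: [[-0.311, 0.002, -0.951], [0.951, 0.006, -0.311], [0.005, -1.0, -0.004]]
ft_force: [-0.4, -0.1, 0.4]
finger_gap: 0.0929
[-0.34998687  0.42455042  1.5551305   0.007341    1.16184414  2.47281747]
```

```bash
python3 -m crank '[[[0,0,-1,0,0,-0.6,1],[0,0,-0.5,0,0,-0.6,1],[0,0,0,0,0,-0.6,1],[0,0,0,0,0,-0.6,1],[0,0,0,0,0,0,1]]]'; python3 -c "
from h import *
print(read_state()['joint_positions'])
cv2.imwrite('pics/s2.png',capture('scene')[:,:,::-1]);cv2.imwrite('pics/d2.png',capture('side')[:,:,::-1]);cv2.imwrite('pics/w2.png',capture('wrist')[:,:,::-1])
a=cv2.imread('pics/s2.png')[150:400,100:380];b=cv2.imread('pics/d2.png')[50:300,140:420];cv2.imwrite('pics/m2.png',cv2.resize(np.hstack([a,b]),(800,357)))"
```

```text
time: 3.38
tcp_pos: [0.5671, -0.1554, 0.1151]
orientation: [[-0.116, 0.004, -0.993], [0.993, 0.005, -0.116], [0.005, -1.0, -0.004]]
ft_force: [0.9, 0.1, 0.2]
finger_gap: 0.0927
[-0.34966811  0.53901367  1.64198626  0.00762469  0.9590798   2.67111297]
```

View pics/m2.png

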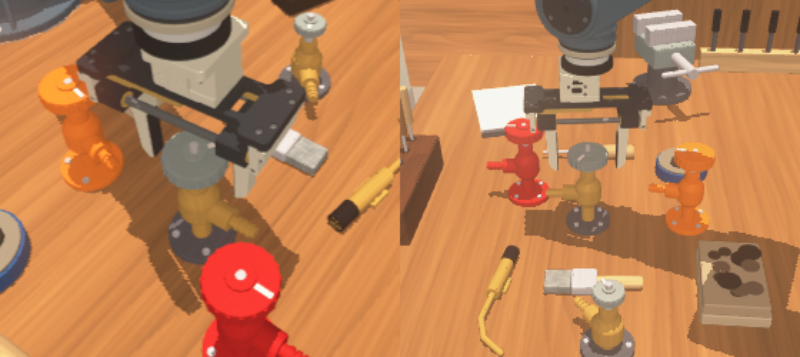

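View pics/w2.png

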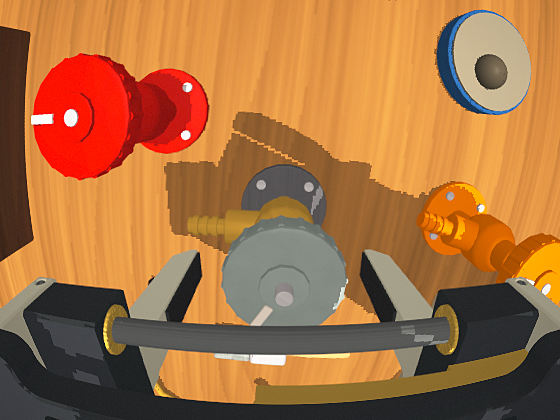

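```bash
python3 -c "
from h import *
s=read_state();t=s['tcp_pos'];print(proj('wrist',[t[0],t[1],.143]),proj('wrist',[t[0],t[1],.155]),proj('scene',[t[0],t[1],.143]),proj('side',[t[0],t[1],.143]),onz('wrist',(284,275),.143),onz('wrist',(284,285),.143))"
python3 -m crank '[[[0,0,0,0,0,0,-1],[0,0,0,0,0,0,-1],[0,0,0,0,0,0,-1],[0,0,0,0,0,0,-1]]]'; python3 -c "
from h import *
s=read_state();print(s['wrist_torque'],s['finger_gap'])
cv2.imwrite('pics/w3.png',capture('wrist')[:,:,::-1])"
```

```text
[282.1210032  285.67144546] [282.00772959 298.703707  ] [236.72360744 256.43217617] [270.31913708 155.99662922] [ 0.56834719 -0.16217605  0.143     ] [ 0.56765777 -0.15647     0.143     ]
time: 4.03
tcp_pos: [0.5666, -0.1565, 0.1194]
orientation: [[-0.117, 0.004, -0.993], [0.993, 0.003, -0.117], [0.002, -1.0, -0.004]]
ft_force: [-8.9, -2.4, 3.3]
finger_gap: 0.0634
[-0.43425717  1.89858034  0.08055857] 0.06344286514263381
```

View pics/w3.png

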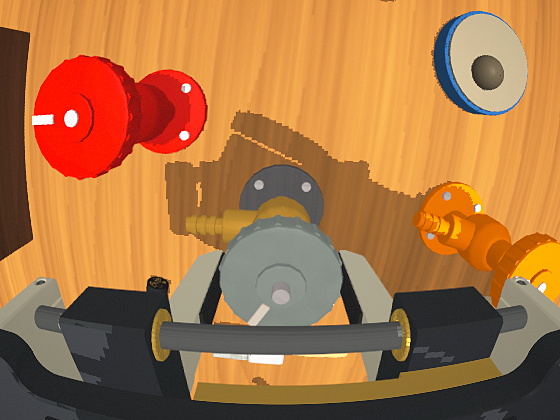

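```bash
cat > r.py <<'E'
from h import *
s=read_state();R=np.array(s['orientation'])
print('t',s['time'],'tz',round(s['wrist_torque'][2],3),'q6',round(s['joint_positions'][5],3),'q1',round(s['joint_positions'][0],3),'yaw',np.degrees(np.arctan2(R[1,0],R[0,0])).round(2),'F',np.round(s['ft_force'],1),'T',np.round(s['wrist_torque'],2))
E
python3 -m crank '[[[0,0,0.6,0,0,0,-1],[0,0,0.8,0,0,0,-1],[0,0,0.8,0,0,0,-1],[0,0,0.8,0,0,0,-1]]]';python3 r.py; python3 -c "
from h import *
cv2.imwrite('pics/w4.png',capture('wrist')[:,:,::-1])"
```

```text
time: 4.58
tcp_pos: [0.5662, -0.1566, 0.1194]
orientation: [[-0.521, 0.002, -0.854], [0.854, 0.004, -0.521], [0.003, -1.0, -0.004]]
ft_force: [0.9, 0.2, -1.0]
finger_gap: 0.0636
t 4.575 tz -0.156 q6 2.24 q1 -0.351 yaw 121.37 F [ 0.9  0.2 -1. ] T [ 0.01  0.19 -0.16]
```

View pics/w4.png

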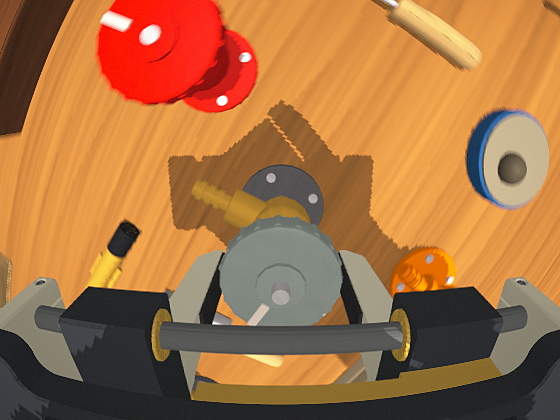

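```bash
python3 -m crank '[[[0,0,0.9,0,0,0,-1],[0,0,0.9,0,0,0,-1],[0,0,0.9,0,0,0,-1],[0,0,0.9,0,0,0,-1],[0,0,0.9,0,0,0,-1],[0,0,0.9,0,0,0,-1],[0,0,0.9,0,0,0,-1],[0,0,0.9,0,0,0,-1],[0,0,0.9,0,0,0,-1],[0,0,0.9,0,0,0,-1]]]';python3 r.py
```

```text
time: 5.88
tcp_pos: [0.566, -0.1572, 0.1194]
orientation: [[-0.967, -0.003, 0.256], [-0.256, 0.002, -0.967], [0.003, -1.0, -0.003]]
ft_force: [0.0, 0.0, -1.8]
finger_gap: 0.0633
t 5.875 tz -0.18 q6 0.961 q1 -0.35 yaw -165.15 F [ 0.   0.  -1.8] T [-0.16  0.02 -0.18]
```

```bash
python3 -m crank '[[[0,0,0.9,0,0,0,-1],[0,0,0.9,0,0,0,-1],[0,0,0.9,0,0,0,-1],[0,0,0.9,0,0,0,-1],[0,0,0.9,0,0,0,-1],[0,0,0.9,0,0,0,-1],[0,0,0.9,0,0,0,-1],[0,0,0.9,0,0,0,-1],[0,0,0.9,0,0,0,-1],[0,0,0.9,0,0,0,-1]]]';python3 r.py
```

```text
time: 7.12
tcp_pos: [0.5665, -0.1576, 0.1194]
orientation: [[-0.034, -0.001, 0.999], [-0.999, -0.002, -0.034], [0.002, -1.0, -0.001]]
ft_force: [0.6, -0.4, -1.7]
finger_gap: 0.0636
t 7.125 tz -0.111 q6 -0.314 q1 -0.35 yaw -91.96 F [ 0.6 -0.4 -1.7] T [ 0.03 -0.11 -0.11]
```

```bash
python3 -m crank '[[[0,0,0.9,0,0,0,-1],[0,0,0.9,0,0,0,-1],[0,0,0.9,0,0,0,-1],[0,0,0.9,0,0,0,-1],[0,0,0.9,0,0,0,-1],[0,0,0.9,0,0,0,-1],[0,0,0.9,0,0,0,-1],[0,0,0.9,0,0,0,-1]]]';python3 r.py; python3 -c "
from h import *
cv2.imwrite('pics/w5.png',capture('wrist')[:,:,::-1])"
```

```text
time: 8.12
tcp_pos: [0.567, -0.1574, 0.1194]
orientation: [[0.835, 0.002, 0.55], [-0.55, -0.0, 0.835], [0.002, -1.0, 0.001]]
ft_force: [0.4, 0.3, -1.0]
finger_gap: 0.0629
t 8.125 tz -0.111 q6 -1.338 q1 -0.35 yaw -33.39 F [ 0.4  0.3 -1. ] T [-0.12 -0.13 -0.11]
```

View pics/w5.png

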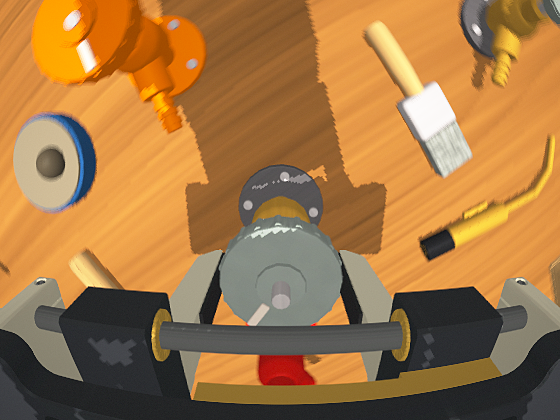

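```bash
python3 -m crank '[[[0,0,0.9,0,0,0,-1],[0,0,0.9,0,0,0,-1],[0,0,0.9,0,0,0,-1],[0,0,0.9,0,0,0,-1],[0,0,0.9,0,0,0,-1]]]';python3 r.py
python3 -m crank '[[[0,0,0.4,0,0,0,-1],[0,0,0.4,0,0,0,-1],[0,0,0.4,0,0,0,-1],[0,0,0.4,0,0,0,-1]]]';python3 r.py
```

```text
time: 8.8
tcp_pos: [0.567, -0.1571, 0.1194]
orientation: [[0.999, 0.002, -0.052], [0.052, 0.001, 0.999], [0.002, -1.0, 0.001]]
ft_force: [0.6, 0.9, -1.4]
finger_gap: 0.0633
t 8.8 tz -0.143 q6 -1.974 q1 -0.35 yaw 2.99 F [ 0.6  0.9 -1.4] T [-0.   -0.13 -0.14]
time: 9.3
tcp_pos: [0.567, -0.1569, 0.1194]
orientation: [[0.964, 0.002, -0.265], [0.265, 0.002, 0.964], [0.002, -1.0, 0.001]]
ft_force: [0.6, 0.3, -0.8]
finger_gap: 0.0635
t 9.3 tz -0.117 q6 -2.191 q1 -0.35 yaw 15.39 F [ 0.6  0.3 -0.8] T [-0.05 -0.15 -0.12]
```

```bash
python3 -m crank '[[[0,0,0.4,0,0,0,-1],[0,0,0.4,0,0,0,-1],[0,0,0.4,0,0,0,-1]]]';python3 r.py
```

```text
time: 9.68
tcp_pos: [0.567, -0.1569, 0.1194]
orientation: [[0.909, 0.002, -0.417], [0.417, 0.002, 0.909], [0.002, -1.0, 0.001]]
ft_force: [0.5, -0.6, -1.3]
finger_gap: 0.0631
t 9.675 tz -0.118 q6 -2.353 q1 -0.35 yaw 24.63 F [ 0.5 -0.6 -1.3] T [-0.01 -0.18 -0.12]
```

```bash
python3 -m crank '[[[0,0,0.4,0,0,0,-1],[0,0,0.4,0,0,0,-1],[0,0,0.4,0,0,0,-1]]]';python3 r.py
```

```text
time: 10.05
tcp_pos: [0.567, -0.1568, 0.1194]
orientation: [[0.83, 0.002, -0.557], [0.557, 0.002, 0.83], [0.003, -1.0, 0.001]]
ft_force: [0.8, -0.4, -1.3]
finger_gap: 0.0636
t 10.05 tz -0.112 q6 -2.514 q1 -0.35 yaw 33.88 F [ 0.8 -0.4 -1.3] T [-0.01 -0.13 -0.11]
```

```bash
python3 -m crank '[[[0,0,0,0,0,0,1],[0,0,0,0,0,0,1],[0,0,0,0,0,0,1],[0,0,0,0,0,0,1],[0,0,-0.5,0,0,0,1]]]';python3 r.py; python3 -c "
from h import *
cv2.imwrite('pics/w6.png',capture('wrist')[:,:,::-1])"
```

```text
time: 10.68
tcp_pos: [0.5671, -0.1569, 0.1198]
orientation: [[0.872, 0.002, -0.489], [0.489, 0.002, 0.872], [0.003, -1.0, 0.001]]
ft_force: [0.1, 0.4, -0.1]
finger_gap: 0.093
t 10.675 tz 0.032 q6 -2.434 q1 -0.35 yaw 29.3 F [ 0.1  0.4 -0.1] T [ 0.14 -0.04  0.03]
```

View pics/w6.png

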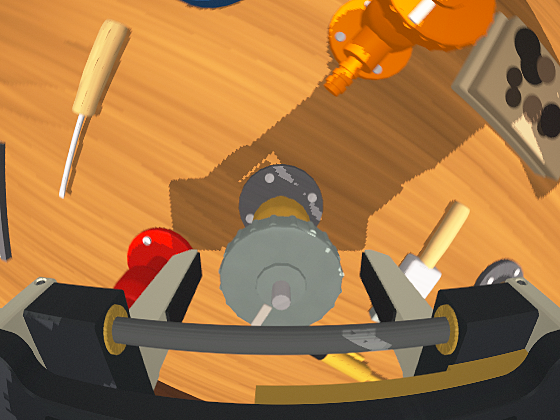

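```bash
python3 -m crank '[[[0,0,-1,0,0,-0.1,1],[0,0,-1,0,0,0,1],[0,0,-1,0,0,0,1],[0,0,-1,0,0,0,1],[0,0,-1,0,0,0,1],[0,0,-1,0,0,0,1],[0,0,-1,0,0,0,1],[0,0,-1,0,0,0,1],[0,0,-1,0,0,0,1],[0,0,-1,0,0,0,1]]]';python3 r.py
```

```text
time: 11.98
tcp_pos: [0.5671, -0.1569, 0.1157]
orientation: [[0.6, 0.002, 0.8], [-0.8, -0.002, 0.6], [0.003, -1.0, 0.0]]
ft_force: [0.5, -0.5, 0.5]
finger_gap: 0.0933
t 11.975 tz -0.007 q6 -0.991 q1 -0.348 yaw -53.15 F [ 0.5 -0.5  0.5] T [ 0.02 -0.05 -0.01]
```

```bash
python3 -m crank '[[[0,0,-1,0,0,0,1],[0,0,-1,0,0,0,1],[0,0,-1,0,0,0,1],[0,0,-1,0,0,0,1],[0,0,-1,0,0,0,1],[0,0,-1,0,0,0,1],[0,0,-1,0,0,0,1],[0,0,-1,0,0,0,1],[0,0,-0.5,0,0,0,1],[0,0,0,0,0,0,1]]]';python3 r.py
```

```text
time: 13.22
tcp_pos: [0.5672, -0.1569, 0.1158]
orientation: [[-0.546, -0.001, 0.838], [-0.838, -0.003, -0.546], [0.003, -1.0, 0.0]]
ft_force: [-0.3, 0.8, 0.6]
finger_gap: 0.0934
t 13.225 tz -0.046 q6 0.232 q1 -0.348 yaw -123.11 F [-0.3  0.8  0.6] T [-0.    0.07 -0.05]
```

```bash
python3 -c "
from h import *
cv2.imwrite('pics/w7.png',capture('wrist')[:,:,::-1])"; python3 -m crank '[[[0,0,0,0,0,0,-1],[0,0,0,0,0,0,-1],[0,0,0,0,0,0,-1],[0,0,0,0,0,0,-1],[0,0,0,0,0,0,-1]]]';python3 r.py;python3 -c "
from h import *
cv2.imwrite('pics/w8.png',capture('wrist')[:,:,::-1])
a=cv2.imread('pics/w7.png')[180:400,140:420];b=cv2.imread('pics/w8.png')[180:400,140:420];cv2.imwrite('pics/m8.png',cv2.resize(np.hstack([a,b]),(800,314)))"
```

```text
time: 13.9
tcp_pos: [0.5668, -0.1567, 0.1158]
orientation: [[-0.543, -0.002, 0.84], [-0.84, -0.002, -0.543], [0.003, -1.0, -0.001]]
ft_force: [-0.1, -0.4, -0.2]
finger_gap: 0.0634
t 13.9 tz -0.026 q6 0.228 q1 -0.347 yaw -122.87 F [-0.1 -0.4 -0.2] T [-0.03  0.06 -0.03]
```

View pics/m8.png

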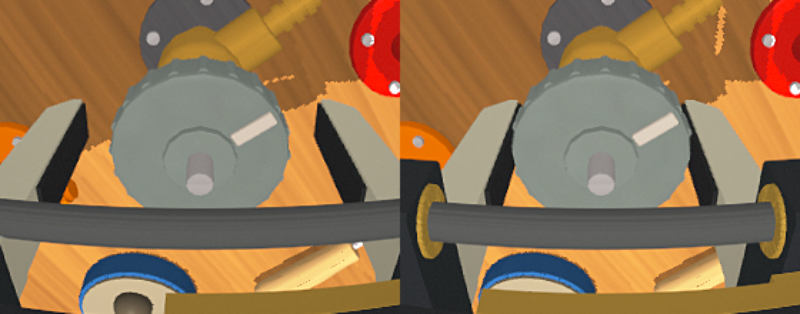

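```bash
for i in 1; do python3 -m crank '[[[0,0,0.5,0,0,0,-1],[0,0,0.5,0,0,0,-1],[0,0,0.5,0,0,0,-1]]]';python3 r.py;done
```

```text
time: 14.32
tcp_pos: [0.5667, -0.1566, 0.1158]
orientation: [[-0.351, -0.002, 0.936], [-0.936, -0.002, -0.351], [0.003, -1.0, -0.001]]
ft_force: [-1.6, 0.7, 1.2]
finger_gap: 0.0636
t 14.325 tz -0.123 q6 0.013 q1 -0.347 yaw -110.55 F [-1.6  0.7  1.2] T [ 0.1   0.18 -0.12]
```

```bash
python3 -m crank '[[[0,0,0.5,0,0,0,-1],[0,0,0.5,0,0,0,-1],[0,0,0.5,0,0,0,-1]]]' >/dev/null;python3 r.py
```

```text
t 14.7 tz -0.176 q6 -0.203 q1 -0.347 yaw -98.17 F [-1.   0.2  0.8] T [ 0.14  0.19 -0.18]
```

```bash
python3 -m crank '[[[0,0,0.5,0,0,0,-1],[0,0,0.5,0,0,0,-1],[0,0,0.5,0,0,0,-1]]]' >/dev/null;python3 r.py
```

```text
t 15.075 tz -0.183 q6 -0.419 q1 -0.348 yaw -85.79 F [-1.6 -0.2  0.9] T [ 0.08  0.13 -0.18]
```

```bash
python3 -m crank '[[[0,0,0.4,0,0,0,-1],[0,0,0.4,0,0,0,-1],[0,0,0.4,0,0,0,-1]]]' >/dev/null;python3 r.py
```

```text
t 15.45 tz -0.151 q6 -0.593 q1 -0.348 yaw -75.87 F [-2.2  0.6  1. ] T [ 0.09  0.16 -0.15]
```

```bash
python3 -m crank '[[[0,0,0.4,0,0,0,-1],[0,0,0.4,0,0,0,-1]]]' >/dev/null;python3 r.py
```

```text
t 15.7 tz -0.147 q6 -0.708 q1 -0.348 yaw -69.27 F [-0.9  0.4  1.7] T [ 0.07  0.17 -0.15]
```

```bash
python3 -m crank '[[[0,0,0.4,0,0,0,-1],[0,0,0.4,0,0,0,-1]]]' >/dev/null;python3 r.py
```

```text
t 15.95 tz -1.309 q6 -0.822 q1 -0.348 yaw -62.81 F [-1.4  2.8  0.6] T [ 0.62  0.24 -1.31]
```

```bash
python3 -m crank '[[[0,0,0.4,0,0,0,-1],[0,0,0.4,0,0,0,-1]]]' >/dev/null;python3 r.py
```

```text
t 16.2 tz -1.162 q6 -0.934 q1 -0.349 yaw -56.46 F [-2.   1.3  0.2] T [ 0.33  0.32 -1.16]
```

```bash
python3 -c "
from h import *
s=read_state();R=np.array(s['orientation'])
cv2.imwrite('pics/w9.png',capture('wrist')[:,:,::-1])
b=cv2.imread('pics/w9.png')[180:400,140:420];cv2.imwrite('pics/m9.png',cv2.resize(b,(700,550)))"
```

```text
(no output)
```

View pics/m9.png

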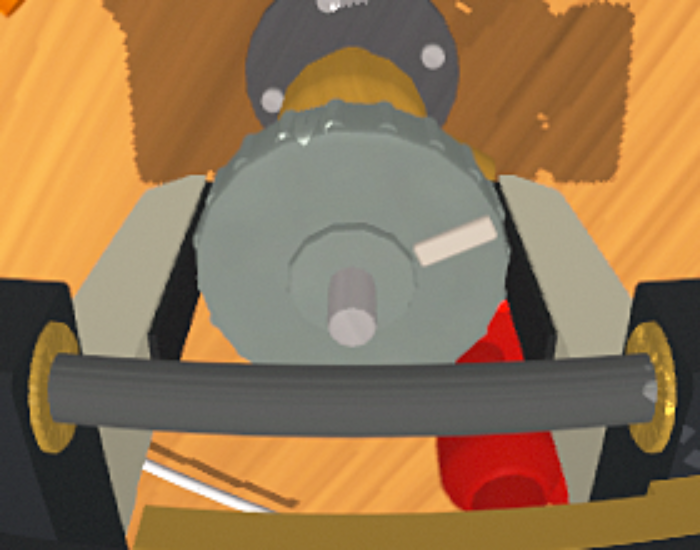

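```bash
cat > mk.py <<'E'
from h import *
import sys
c=calibration('wrist');im=capture('wrist');n=sys.argv[1];cv2.imwrite(f'pics/{n}.png',im[:,:,::-1])
hsv=cv2.cvtColor(im,cv2.COLOR_RGB2HSV).astype(int);I=im.astype(int)
C=np.array([.567,-.157])
ys,xs=np.mgrid[0:420,0:560]
m=((I[...,0]-I[...,2]>8)&(I.min(2)>175)).astype(np.uint8)
k,l,st,ce=cv2.connectedComponentsWithStats(m)
for i in range(1,k):
    if st[i,4]<30: continue
    X=onz('wrist',ce[i],.144,c)[:2]-C;r=np.hypot(*X)
    if .012<r<.034:print(st[i],ce[i].round(1),'r',r.round(4),'ang',np.degrees(np.arctan2(X[1],X[0])).round(1))
p=onz('wrist',(322.8,276.4),.144,c)[:2]-C
print('manual w9',np.degrees(np.arctan2(p[1],p[0])),np.hypot(*p))
E
python3 mk.py w10; python3 r.py
```

```text
[306 268  32  18 258] [321.9 276.8] r 0.023 ang 56.7
manual w9 56.691281627802475 0.023496849817658923
t 16.3 tz -0.074 q6 -0.934 q1 -0.349 yaw -56.43 F [0.3 0.3 0.1] T [ 0.05 -0.01 -0.07]
```

```bash
python3 -m crank '[[[0,0,-0.9,0,0,0,-1],[0,0,-0.9,0,0,0,-1],[0,0,-0.9,0,0,0,-1],[0,0,-0.9,0,0,0,-1],[0,0,-0.9,0,0,0,-1],[0,0,-0.9,0,0,0,-1],[0,0,-0.9,0,0,0,-1],[0,0,-0.9,0,0,0,-1],[0,0,-0.9,0,0,0,-1],[0,0,-0.9,0,0,0,-1]]]'>/dev/null;python3 r.py;python3 mk.py w11
```

```text
t 17.55 tz 0.15 q6 0.372 q1 -0.347 yaw -131.05 F [-1.2 -0.2  0.6] T [0.11 0.23 0.15]
[306 268  32  18 257] [321.9 276.7] r 0.022 ang -15.2
manual w9 -15.23559590035221 0.02241794404753936
```

```bash
python3 r.py; python3 -m crank '[[[0,0,-0.9,0,0,0,-1],[0,0,-0.9,0,0,0,-1],[0,0,0,0,0,0,-1]]]'>/dev/null;python3 r.py;python3 mk.py w12
```

```text
t 17.6 tz -0.152 q6 0.378 q1 -0.347 yaw -131.41 F [-0.2 -0.9 -0.6] T [ 0.02  0.2  -0.15]
t 17.975 tz -0.144 q6 0.632 q1 -0.347 yaw -145.93 F [-0.3  0.2  0.6] T [ 0.15  0.24 -0.14]
[306 268  32  18 254] [322.1 276.8] r 0.0217 ang -30.2
manual w9 -30.063536931953845 0.022092750396556785
```

```bash
python3 -m crank '[[[0,0,-0.07,0,0,0,-1],[0,0,0,0,0,0,1],[0,0,0,0,0,0,1],[0,0,0,0,0,0,1],[0,0,0,0,0,0,1],[0,0,0,0,0,0.5,1],[0,0,0,0,0,0.9,1],[0,0,0,0,0,0.9,1],[0,0,0,0,0,0.9,1],[0,0,0,0,0,0,1]]]';python3 r.py;python3 mk.py w13; python3 -c "
from h import *
cv2.imwrite('pics/s13.png',capture('scene')[:,:,::-1]);cv2.imwrite('pics/d13.png',capture('side')[:,:,::-1])
cv2.imwrite('pics/m13.png',cv2.resize(np.hstack([cv2.imread('pics/s13.png'),cv2.imread('pics/w13.png')]),(800,300)))"
```

```text
time: 19.27
tcp_pos: [0.5666, -0.1567, 0.2471]
orientation: [[-0.829, -0.003, 0.559], [-0.559, -0.004, -0.829], [0.004, -1.0, 0.002]]
ft_force: [-0.2, -0.0, -1.2]
finger_gap: 0.093
t 19.275 tz 0.032 q6 0.633 q1 -0.347 yaw -146.05 F [-0.2 -0.  -1.2] T [0.04 0.08 0.03]
[295 196  18  11  56] [302.9 200.9] r 0.0211 ang -28.7
manual w9 -114.54576503826077 0.07570844146238921
```

View pics/m13.png

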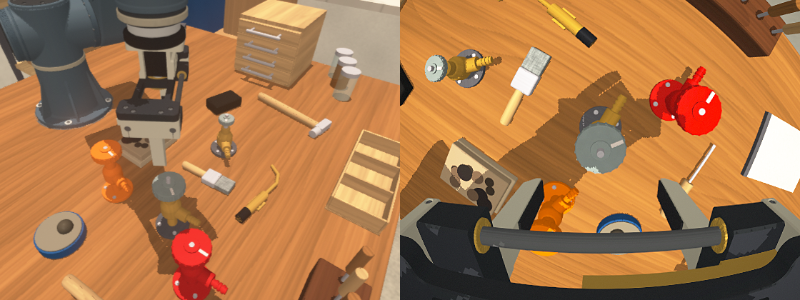

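View pics/d13.png

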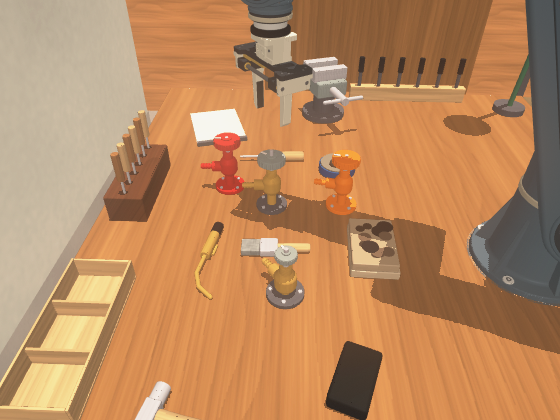

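```bash
python3 -c "
from h import *
a=cv2.imread('pics/w13.png')[165:245,235:320];b=cv2.imread('pics/s13.png')[232:292,205:269]
cv2.imwrite('pics/m14.png',np.hstack([cv2.resize(a,(400,376)),cv2.resize(b,(400,376))]))"
```

```text
(no output)
```

View pics/m14.png

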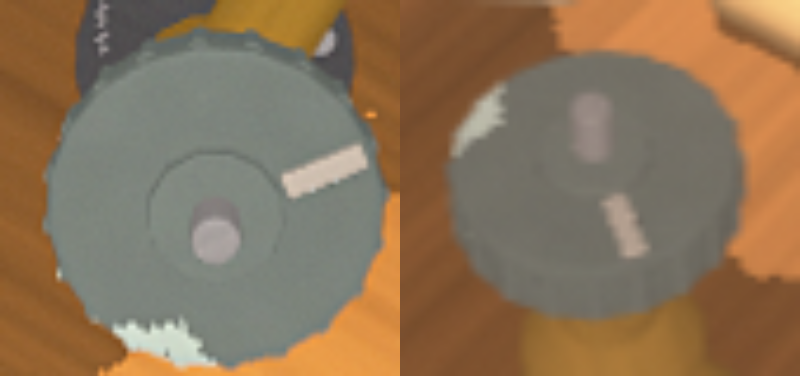

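```bash
python3 -c "
from h import *
f=lambda n,u,v:np.degrees(np.arctan2(*((onz(n,v,.144)-onz(n,u,.144))[:2])[::-1]))
w=lambda x,y:(235+x*85/400,165+y*80/376)
s=lambda x,y:(205+(x-400)*64/400,232+y*60/376)
print(f('wrist',w(215,207),w(325,172)),f('scene',s(595,160),s(625,227)))
print('start scene', f('scene',(236.1,257.2),(250.9,250.6)))
sc=lambda x,y:(205+x/4.6875,228+y/4.6875)
print(f('scene',sc(190,113),sc(242,98)))
"
```

```text
-37.4604714818848 -30.84262699405431
start scene 67.46187179077957
57.539560732089235
```

```bash
python3 -c "
from rig import *
print(finish_job())"
```

```text
the job is handed in; nothing more can be done
None
```

The gas valve is opened to its stop, turned back a quarter turn and released. I handed the job in at about 19.5 s of the 72 s allowed.

- **Opening:** I gripped the larger grey wheel across its diameter and turned it about 5.2 rad counterclockwise. I let go, took it again and turned about another 1.0 rad. There the torque jumped from 0.15 to 1.3 N m and the grip slipped about 7° while the wheel stood still. That puts the stop about 6.2 rad from the start, inside the stated range.
- **Turning back:** I turned it clockwise with no slip seen: the mark stayed at the same pixel in the wrist picture. The tool turned 89.5°. I then added a small correction, let go and lifted the gripper to about 0.25 m.

**Last checks:**
- **Mark angle:** direct readings of the white mark do not agree closely. They put the change since the stop at between 85° and 94°, because my estimate of the wheel's centre is a millimetre or two off. I relied on the 89.5° tool turn.
- **Wheel left as released:** after the release the mark read about -29° to -37°, against the -33° expected.
- **Small valve and torch:** I never went near either one, and both look unchanged in the last pictures. I judged this by eye and did not measure the small wheel's mark again.
- **Force:** the highest wrist force I read was about 10 N, though I only read it at the end of each move.

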